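# Rock the stuck locating block out of the joining board

### The arm

A 6-joint arm with a two-finger parallel gripper is mounted at the origin on a cart in front of the work surface, level with it; the furniture and walls round the work are solid. World frame = base frame: x ahead of the robot, y to its left, z up, the work surface at z = 0. Lengths are in mm, angles in rad, forces in N, time in s.
With the tool pointing down it reaches from about 350 to 950 mm from the base axis. Payload 17.4 kg.
Tool frame: the origin (TCP) lies midway between the tips of the shut fingers; the grasp point (between the pads) lies 19 mm behind it; z points along the fingers, y is the line along which they close (so a half turn about z gives the same grasp; the last joint's range is limited). The gripper opens to 93 mm and grips with 3 to 60 N. Pads are 15 mm wide; open, the fingers measure 128 mm over their backs; the gripper's body (75 mm by 188 mm) begins 65 mm behind the grasp point.
Start: joints at [1.22, 0.116, 1.442, -0, 1.584, -0.038], TCP at [207.722, 642.249, 218.646] pointing down, gripper open.
Joint ranges: [-2.83, 2.83], [-0.83, 2.19], [0.07, 2.5], [-1.14, 4.28], [0.01, 3], [-2.97, 2.97]. Speed limits (rad/s): [1.89, 1.89, 2.22, 3.14, 3.14, 3.14].

### API

Orientations are given as a unit quaternion [x, y, z, w].
In Python, from station import bot, optics, ticket, models gives the robot as it stands. The module is installed in compiled form; this text tells all that it offers.
- The arm moves only by the tool step_arm, never from a script. Its arguments are lists of equal length, an entry for each row: "turn": the turn, a rotation vector about the tool's x, y, z in rad, a list of three; "translation": the shift along the tool's x, y, z in m, a list of three; "jaw": the closure, from 0 (fully open) to 1 (shut). In form: {"turn": [[wx, wy, wz], ...], "translation": [[tx, ty, tz], ...], "jaw": [jaw, ...]}. A call has exactly 5 rows; each row is the pose to reach, as a shift and turn from the pose commanded when the call began, along the tool's axes at that moment; what a row does not reach only later rows make up. A row lasts 1/8 s, in which the tool goes at most 62.5 mm and 10.7 degrees, less where a joint would pass 70% of its speed; a pose out of reach is approached as far as the arm can. A call with a gripper value outside its range is refused whole. The fingers move at their own pace and stop on an object; "squeeze" is the grip in N (left out, the last holds). Time passes only in rows, so rows that repeat a pose let the fingers close, or fill a call up. It gives the time, the measured TCP pose, the force, the opening and the grip force at its end, in the units of the state.
- bot.sense(): the state, without advancing time (a new reading comes with each control period).
- optics.snapshot(name): name is "side" or "top"; returns a dict with "pixels" (480x640x3 uint8, blue, green, red), "range_z" (480x640 float32, mm along the optical axis (not along the pixel's ray), 0 where there is no reading), "fx", "fy", "cx", "cy" (pixels), "cam_to_world" (4x4, takes a point from camera to world coordinates). Camera axes: x right, y down, z forward; pixel columns grow to the right and rows downward; lengths in mm; the calibration is good to about 2 mm. A picture is of the moment at which its call begins.
- ticket.job_done(): hands the job in; it is judged then, once.
Trained networks look in the newest picture that a camera, given by its name, has taken for a name from the list of things; names that differ only in an ending like _2 or _b are one class to them, and where a whole thing is asked for, a point or a joint stands for the part that bears it (a point fixed in the world has none). Each returns a list of dicts, best first, with "p" (0 to 1); they miss things now and then, are a little off and sometimes report something else, mostly with a low value. They report only what shows in the picture. A call takes as long as a camera call.
- models.silhouettes(camera, name): "pixels" (480x640 bool, what is visible of it) and "at" ([column, row] in pixels, amid what is visible of it).
- models.spot_point(camera, name): "at" ([column, row] in pixels: a listed point, or the origin of a listed thing).
The state is a dict: "t": time; "joint_positions": joint angles; "joint_velocities": joint speeds; "effort": joint torques, N m; "tool_pos": TCP position; "ee_rot": TCP orientation; "ft_force": force on the tool from outside, world axes, zero at the start; "ft_torque": the same for the moment, N m; "finger_gap": finger opening in mm; "gripper_force": force on a finger pad.
Only numpy, scipy, OpenCV 4.12 (cv2) and the standard library are available. Lean on these libraries where they do the work, as an engineer would, in place of code of your own. Each camera call takes 0.05 s, during which the arm holds its last target. There are 200 camera calls.

### The job

The flat-sided locating block is stuck fast in its slot in the sherd-joining board. Take it by its head and rock it to the left, then to the right, and so on, working it up until it comes free, without lifting, tipping or dragging the board and leaving the round post and the sherd where they are. Finish holding the block upright in the gripper just clear of the board, a couple of centimetres above its slot, so that the slot can be brushed out.

Things in the scene. Friction and masses are not known exactly. Their poses are not given: they have to be found in the camera images.
- board: Joining board: beech, 210 (x) x 280 (y) x 40 mm high with its feet, 3.2 kg, lying loose on the worktop. Origin: centre of its underside; top face at z +40 mm; x points away from the robot, y to the robot's left (turned up to 0.35 rad). Four brass-rimmed slots; the two farther ones hold the block and the post, the two nearer ones are empty. A fence 13 mm high along the far edge.
- slot_left (a point): Mouth of the left filled slot (20 x 34 mm, 26 mm deep), its centre on the board's top, 13 mm nearer the robot than the board's centre, 50 mm left of it. A leaf spring presses the shank with 40 N: a straight pull takes 40 to 60 N and lifts the whole board; while leaned left and right about the mouth by 6 degrees or more the shank slips, and a light pull walks it up 3 to 4 mm a lean.
- slot_right (a point): Mouth of the right filled slot, the same, 50 mm right of the board's centre.
- block: Locating block, in the left or right slot, 0.11 kg. Origin: centre of the foot of its shank, 22 mm below the board's top when seated; z up, x and y as the board's. The shank, 18 (x) x 28 (y) x 22 mm with a rounded foot, is sprung tight in x; in y it has 3 mm play at either end, so at full depth it leans about 8 degrees left or right, more as it comes up.
- block_head (a point): Middle of the block's head, 45 mm above its origin: a flat-sided wooden head 26 (x) x 40 (y) x 46 mm high with a cork facing on its far side, its shoulder standing on the board's top. Grip it across its 40 mm width (along y), which is also the direction of rocking; on those sides nothing stands within 60 mm of its centre.
- post: Round post in the other slot: the same shank with a round head 28 mm in diameter, 46 mm high. Origin: centre of the foot of its shank. Stays in place.
- sherd: Flat green-brown glazed sherd 74 (x) x about 115 (y) x 12 mm lying on the board between the fence and the block and post, about 2 mm behind them. Origin: centre of its underside; its own axes are turned 1.04 rad clockwise from the board's. Stays in place.

How it is judged:
By the outcome, as a careful person would: the job done as asked, in the order asked, and still so for the second after the job is handed in, while the arm keeps its last pose, push and grip.
It also fails if it takes over 40 s, if anything falls off the work surface, if the arm or the gripper's body presses on something with over 40 N, if the wrist force passes 120 N, or if a joint passes its speed limit or range.

## Working session

There is one attempt and no reset: what is moved stays moved. The work goes in short steps, Python scripts to look and compute and a tool call to move; the robot and the scene stay as the last step left them, time stands still between calls to the robot, and variables do not carry over. Pictures are saved under pics/ and viewed, at most 10 in all, crops included, and the job is handed in when it is done.

Besides the shell and the picture viewer there is one more tool, called after "Request:" as name(argument=value, ...), one argument or row to a line, values as JSON. step_arm: Moves the arm, as the interface text tells. Its arguments: {"type":"object","properties":{"turn":{"type":"array"},"translation":{"type":"array"},"jaw":{"type":"array"},"squeeze":{"type":"number"}},"required":["turn","translation","jaw"]}

```bash
mkdir -p pics; cat > h.py <<'E'
import numpy as np, cv2
from station import bot, optics, ticket, models
from scipy.spatial.transform import Rotation as R
def w(s,u,v,d=None,z=None):
    r=np.array([(u-s["cx"])/s["fx"],(v-s["cy"])/s["fy"],1.]); T=np.array(s["cam_to_world"])
    if z is not None:
        k=T[:3,:3]@r; d=(z-T[2,3])/k[2]
    return T[:3,:3]@(r*d)+T[:3,3]
E
python3 - <<'E'
from h import *
print(bot.sense())
for c in("top","side"):
    s=optics.snapshot(c); cv2.imwrite(f"pics/{c}0.png",s["pixels"])
    print(c,np.round(s["cam_to_world"],2).tolist(),s["fx"])
    for n in("block","block_head","post","board","sherd","slot_left","slot_right"):
        for m in models.spot_point(c,n)[:2]:
            u,v=m["at"];d=s["range_z"][int(v),int(u)]
            print(n,round(m["p"],2),np.round(m["at"]),np.round(w(s,u,v,d)))
    for n in("block","post"):
        for m in models.silhouettes(c,n)[:1]:
            ys,xs=np.nonzero(m["pixels"]);d=s["range_z"][ys,xs];print(n,m["p"],m["at"],len(ys))
            P=np.array([w(s,x,y,dd) for x,y,dd in zip(xs,ys,d)]);t=P[(P[:,2]>80)&(P[:,2]<95)]
            if len(t):print("top",len(t),t.mean(0).round(1),cv2.minAreaRect(t[:,:2].astype(np.float32)))
E
```

```text
{'t': 0.0, 'joint_positions': array([ 1.22019429e+00,  1.16463231e-01,  1.44228728e+00,  4.08985741e-06,
        1.58400122e+00, -3.77979075e-02]), 'joint_velocities': array([-0.00017759, -0.00069941,  0.00020149,  0.00110701, -0.00107719,
        0.00111564]), 'effort': array([ 8.13821298e-04, -7.21218038e+01, -6.22650647e+01,  7.80719169e-02,
        2.32609949e-02, -1.18956914e-04]), 'tool_pos': array([207.64816479, 642.04055683, 217.90685742]), 'ee_rot': array([ 1.55765150e-01,  9.87793947e-01, -5.68248020e-04, -1.13846220e-04]), 'ft_force': array([-0.00418799, -0.05656155, -1.05829702]), 'ft_torque': array([-0.03420887,  0.00858732,  0.05659621]), 'gripper_force': 0.0, 'finger_gap': 92.39912503156884}
top [[-0.02, -0.98, 0.18, 432.1], [-1.0, 0.02, -0.0, 45.5], [-0.0, -0.18, -0.98, 926.74], [0.0, 0.0, 0.0, 1.0]] 614.5710686272166
block 0.87 [349. 283.] [527.   2.  88.]
block_head 0.68 [354. 281.] [529.  -6.  87.]
post 0.85 [419. 297.] [506. -94.  82.]
board 0.77 [383. 287.] [525. -50.  42.]
board 0.67 [418. 296.] [506. -94.  82.]
sherd 0.79 [389. 255.] [570. -59.  49.]
slot_left 
[... 454 characters left out ...]
 -468.9], [0.02, -0.75, -0.67, 632.08], [0.0, 0.0, 0.0, 1.0]] 433.83912633470095
block 0.87 [300. 289.] [517. -20.  42.]
post 0.64 [323. 328.] [ 500. -113.   42.]
board 0.61 [321. 313.] [ 499. -106.   75.]
sherd 0.8 [332. 289.] [562. -58.  50.]
slot_left 0.67 [302. 280.] [520. -21.  66.]
slot_left 0.47 [299. 272.] [519. -13.  81.]
slot_right 0.86 [324. 322.] [ 503. -112.   52.]
block 0.68 [303.0, 273.2] 556
top 264 [530.6  -7.7  86.5] ((532.5498046875, -5.120597839355469), (40.91339111328125, 26.63392448425293), 78.79850769042969)
post 0.89 [325.4, 312.3] 430
top 195 [ 509.3 -104.9   86.5] ((510.45562744140625, -103.9666519165039), (25.166685104370117, 25.061918258666992), 5.068078994750977)
```

View pics/top0.png

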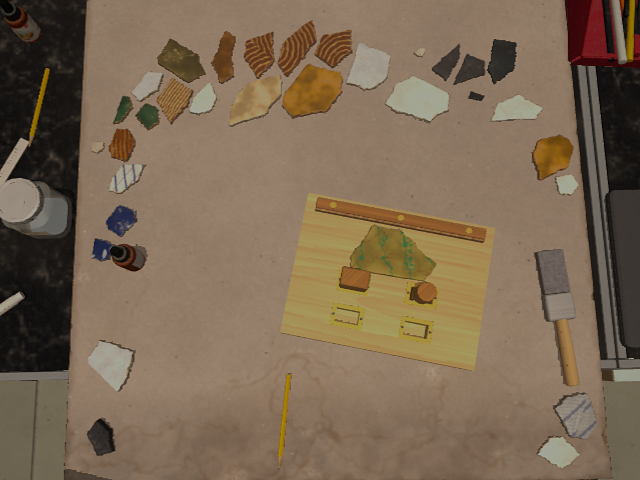

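View pics/side0.png

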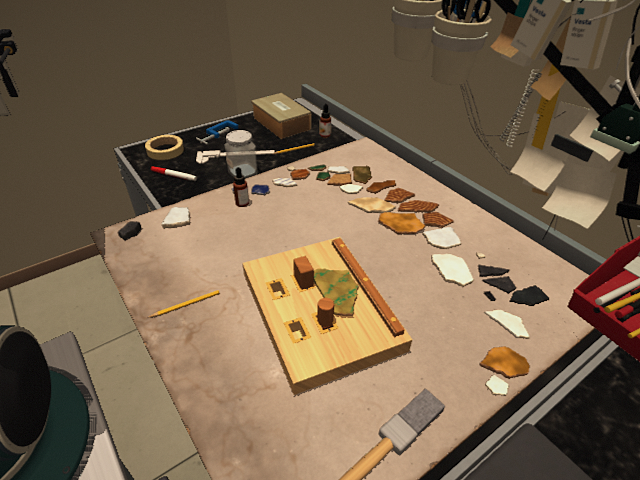

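```bash
python3 - <<'E'
from h import *
s=bot.sense();r=R.from_quat(s["ee_rot"]);print(r.as_matrix().round(3))
yd=np.array([np.sin(.218),np.cos(.218),0])
# goal: tool z down, tool y along -yd or +yd
for sg in(1,-1):
    y=sg*yd;z=np.array([0,0,-1.]);G=np.array([np.cross(y,z),y,z]).T
    q=r.inv()*R.from_matrix(G);print(sg,q.as_rotvec().round(3))
for z in(140,55):print(z,r.inv().apply(np.array([533.5,-6.5,z])-s["tool_pos"]).round(1))
E
```

```text
[[-0.951  0.308  0.   ]
 [ 0.308  0.951  0.   ]
 [-0.     0.    -1.   ]]
1 [ 0.     0.    -0.095]
-1 [ 0.    -0.     3.047]
140 [-509.6 -517.    78.7]
55 [-509.6 -517.   163.7]
```

Request:
step_arm(
  turn=[
    [0, 0, 0],
    [0, 0, 0],
    [0, 0, 0],
    [0, 0, 0],
    [0, 0, 0],
  ],
  translation=[
    [-0.04, -0.04, 0],
    [-0.08, -0.08, 0],
    [-0.12, -0.12, 0],
    [-0.16, -0.16, 0],
    [-0.2, -0.2, 0],
  ],
  jaw=[0, 0, 0, 0, 0],
  squeeze=40,
)

```text
t: 1.62
tool_pos: [336.9, 388.8, 218.8]
ee_rot: [0.156, 0.988, 0.0, 0.0]
ft_force: [0.4, -0.6, 0.2]
finger_gap: 92.8
gripper_force: 0.0
```

Request:
step_arm(
  turn=[
    [0, 0, 0],
    [0, 0, 0],
    [0, 0, 0],
    [0, 0, 0],
    [0, 0, 0],
  ],
  translation=[
    [-0.04, -0.04, 0],
    [-0.08, -0.08, 0],
    [-0.12, -0.12, 0],
    [-0.16, -0.16, 0],
    [-0.2, -0.2, 0],
  ],
  jaw=[0, 0, 0, 0, 0],
)

```text
t: 2.25
tool_pos: [465.7, 136.8, 219.0]
ee_rot: [0.156, 0.988, 0.0, 0.0]
ft_force: [1.0, 0.7, -0.4]
finger_gap: 93.1
gripper_force: 0.0
```

Request:
step_arm(
  turn=[
    [0, 0, 0],
    [0, 0, 0],
    [0, 0, -0.095],
    [0, 0, -0.095],
    [0, 0, -0.095],
  ],
  translation=[
    [-0.04, -0.04, 0],
    [-0.08, -0.08, 0],
    [-0.11, -0.117, 0.02],
    [-0.11, -0.117, 0.06],
    [-0.11, -0.117, 0.06],
  ],
  jaw=[0, 0, 0, 0, 0],
)

```text
t: 2.88
tool_pos: [532.7, -6.9, 156.2]
ee_rot: [0.109, 0.994, -0.0, -0.002]
ft_force: [-0.2, 0.2, 0.4]
finger_gap: 92.9
gripper_force: 0.0
```

```bash
cat >> h.py <<'E'
YD=np.array([np.sin(.218),np.cos(.218),0]);Y=YD;Z=np.array([0,0,-1.]);G=R.from_matrix(np.array([np.cross(Y,Z),Y,Z]).T)
def to(p,s=None):
    s=s or bot.sense();r=R.from_quat(s["ee_rot"])
    print("t",s["t"],"pos",s["tool_pos"].round(1),"turn",(r.inv()*G).as_rotvec().round(3),"shift",r.inv().apply(np.array(p)-s["tool_pos"]).round(1),"F",s["ft_force"].round(1),"M",s["ft_torque"].round(2),"gap",round(s["finger_gap"],1),s["gripper_force"])
E
python3 - <<'E'
from h import *
to([533,-6.5,54])
E
```

```text
t 2.875 pos [532.7  -6.9 156.2] turn [-0.001 -0.005 -0.001] shift [ -0.7   0.5 102.2] F [-0.2  0.2  0.4] M [0.01 0.02 0.01] gap 92.9 0.0
```

Request:
step_arm(
  turn=[
    [0, 0, 0],
    [0, 0.0, 0],
    [0, 0, 0],
    [0, 0, 0],
    [0, 0, 0],
  ],
  translation=[
    [-0.0005, 0.0005, 0.035],
    [-0.0005, 0.0005, 0.07],
    [-0.0005, 0.0005, 0.09],
    [-0.0005, 0.0005, 0.102],
    [-0.0005, 0.0005, 0.102],
  ],
  jaw=[0, 0, 0, 0, 0.2],
  squeeze=10,
)

```text
t: 3.5
tool_pos: [534.6, -6.1, 57.0]
ee_rot: [0.109, 0.994, -0.0, -0.0]
ft_force: [0.3, 0.5, 0.7]
finger_gap: 87.2
gripper_force: 0.0
```

Request:
step_arm(
  turn=[
    [0, 0, 0],
    [0, 0, 0],
    [0, 0, 0],
    [0, 0, 0],
    [0, 0, 0],
  ],
  translation=[
    [0, 0, 0],
    [0, 0, 0],
    [0, 0, 0],
    [0, 0, 0],
    [0, 0, 0],
  ],
  jaw=[0.4, 0.5, 0.6, 0.7, 0.7],
)

```text
t: 4.12
tool_pos: [534.6, -6.0, 56.8]
ee_rot: [0.109, 0.994, 0.0, 0.0]
ft_force: [0.3, -0.9, 1.3]
finger_gap: 40.2
gripper_force: 10.0
```

```bash
python3 - <<'E'
from h import *
to([533,-6.5,54])
s=optics.snapshot("side"); cv2.imwrite("pics/side1.png",cv2.resize(s["pixels"][190:370,220:440],None,fx=3,fy=3))
E
```

```text
t 4.125 pos [534.6  -6.   56.8] turn [0.001 0.    0.   ] shift [ 1.4 -0.9  2.8] F [ 0.3 -0.9  1.3] M [-0.36  0.28  0.02] gap 40.2 9.996225088834763
```

View pics/side1.png

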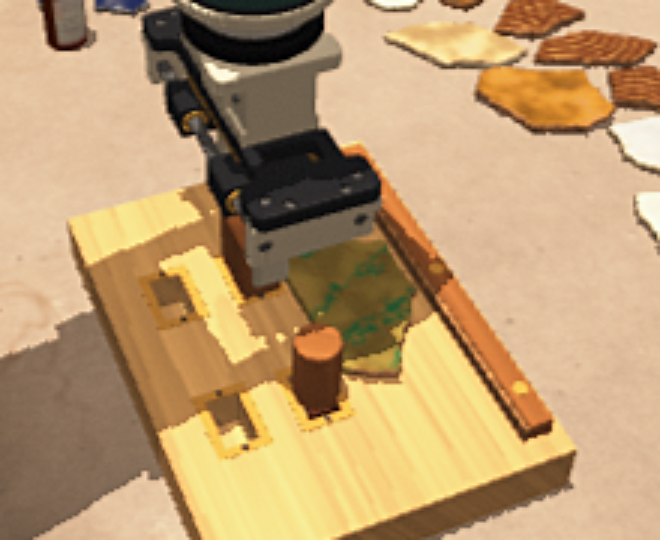

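Request:
step_arm(
  turn=[
    [0, 0, 0],
    [0, 0, 0],
    [0.06, 0, 0],
    [0.125, 0, 0],
    [0.125, 0, 0],
  ],
  translation=[
    [0, 0, 0],
    [0, 0, 0],
    [0, 0.001, 0],
    [0, 0.0021, 0],
    [0, 0.0021, 0],
  ],
  jaw=[0.7, 0.7, 0.7, 0.7, 0.7],
  squeeze=40,
)

```text
t: 4.8
tool_pos: [535.3, -3.9, 58.4]
ee_rot: [0.108, 0.992, -0.063, -0.006]
ft_force: [-10.2, -0.1, 22.5]
finger_gap: 40.0
gripper_force: 40.0
```

```bash
python3 - <<'E'
from h import *
to([534.6,-6,57])
E
```

```text
t 4.8 pos [535.3  -3.9  58.4] turn [-0.127  0.001  0.001] shift [ 0.2 -2.   1.7] F [-10.2  -0.1  22.5] M [ 0.28  1.8  -0.28] gap 40.0 40.029380321502686
```

Request:
step_arm(
  turn=[
    [0, 0, 0],
    [0, 0, 0],
    [0, 0, 0],
    [0, 0, 0],
    [0, 0, 0],
  ],
  translation=[
    [0, 0, -0.001],
    [0, 0, -0.002],
    [0, 0, -0.003],
    [0, 0, -0.003],
    [0, 0, -0.003],
  ],
  jaw=[0.7, 0.7, 0.7, 0.7, 0.7],
)

```text
t: 5.42
tool_pos: [534.9, -3.9, 58.6]
ee_rot: [0.108, 0.992, -0.062, -0.007]
ft_force: [5.1, -0.5, -10.3]
finger_gap: 39.5
gripper_force: 40.0
```

```bash
python3 - <<'E'
from h import *
to([534.6,-6,57])
E
```

```text
t 5.425 pos [534.9  -3.9  58.6] turn [-0.125 -0.     0.   ] shift [-0.2 -1.9  1.9] F [  5.1  -0.5 -10.3] M [ 0.77 -1.36  0.12] gap 39.5 39.97980058193207
```

Request:
step_arm(
  turn=[
    [-0.06, 0, 0],
    [-0.125, 0, 0],
    [-0.19, 0, 0],
    [-0.255, 0, 0],
    [-0.255, 0, 0],
  ],
  translation=[
    [0, -0.001, 0],
    [0, -0.0022, -0.0003],
    [0, -0.0034, -0.001],
    [0, -0.0045, -0.0015],
    [0, -0.0045, -0.0015],
  ],
  jaw=[0.7, 0.7, 0.7, 0.7, 0.7],
)

```text
t: 6.05
tool_pos: [533.2, -9.3, 59.8]
ee_rot: [0.109, 0.992, 0.064, 0.006]
ft_force: [5.1, -2.8, -16.8]
finger_gap: 39.7
gripper_force: 40.0
```

```bash
python3 - <<'E'
from h import *
to([534.6,-6,57])
E
```

```text
t 6.05 pos [533.2  -9.3  59.8] turn [ 0.129 -0.002 -0.001] shift [-0.6  3.1  3.2] F [  5.1  -2.8 -16.8] M [-1.21 -1.07 -0.09] gap 39.7 39.99753534793854
```

Request:
step_arm(
  turn=[
    [0.07, 0, 0],
    [0.14, 0, 0],
    [0.21, 0, 0],
    [0.27, 0, 0],
    [0.27, 0, 0],
  ],
  translation=[
    [0, 0.0013, -0.0003],
    [0, 0.0026, -0.001],
    [0, 0.0039, -0.0017],
    [0, 0.0052, -0.0023],
    [0, 0.0052, -0.0023],
  ],
  jaw=[0.7, 0.7, 0.7, 0.7, 0.7],
)

```text
t: 6.68
tool_pos: [533.8, -2.9, 62.2]
ee_rot: [0.108, 0.992, -0.07, -0.01]
ft_force: [2.4, -0.9, -24.7]
finger_gap: 39.8
gripper_force: 40.0
```

```bash
python3 - <<'E'
from h import *
to([534.6,-6,57])
s=optics.snapshot("side"); cv2.imwrite("pics/side2.png",cv2.resize(s["pixels"][190:370,220:440],None,fx=3,fy=3))
E
```

```text
t 6.675 pos [533.8  -2.9  62.2] turn [-0.141 -0.004  0.002] shift [-1.4 -2.1  5.5] F [  2.4  -0.9 -24.7] M [ 0.4  -0.6   0.12] gap 39.8 39.989309906959534
```

View pics/side2.png

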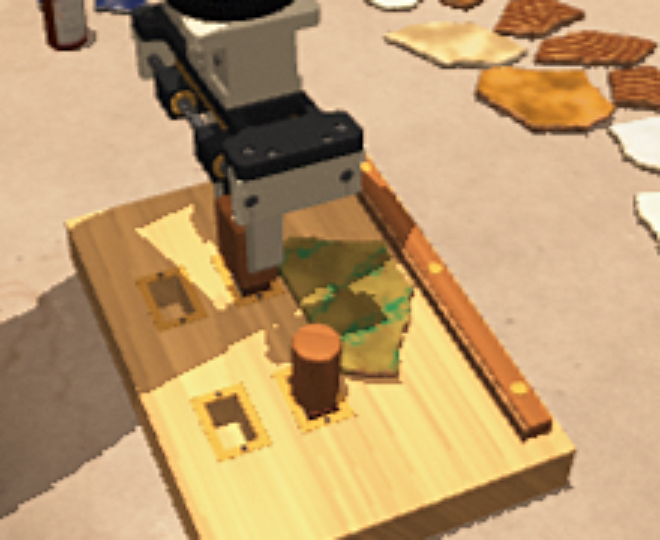

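Request:
step_arm(
  turn=[
    [-0.07, 0, 0],
    [-0.14, 0, 0],
    [-0.21, 0, 0],
    [-0.28, 0, 0],
    [-0.28, 0, 0],
  ],
  translation=[
    [0, -0.0015, 0.001],
    [0, -0.003, 0.001],
    [0, -0.0044, 0.001],
    [0, -0.0058, 0.0008],
    [0, -0.0058, 0.0008],
  ],
  jaw=[0.7, 0.7, 0.7, 0.7, 0.7],
)

```text
t: 7.35
tool_pos: [532.6, -10.1, 63.8]
ee_rot: [0.109, 0.992, 0.07, 0.006]
ft_force: [-5.7, -0.6, -17.3]
finger_gap: 39.5
gripper_force: 40.0
```

```bash
python3 - <<'E'
from h import *
to([534.6,-6,57])
E
```

```text
t 7.35 pos [532.6 -10.1  63.8] turn [ 0.141 -0.002 -0.002] shift [-1.1  3.5  7.4] F [ -5.7  -0.6 -17.3] M [-0.62  1.19  0.24] gap 39.5 39.99440252780914
```

Request:
step_arm(
  turn=[
    [0.07, 0, 0],
    [0.14, 0, 0],
    [0.21, 0, 0],
    [0.29, 0, 0],
    [0.29, 0, 0],
  ],
  translation=[
    [0, 0.0018, 0],
    [0, 0.0036, 0],
    [0, 0.0053, -0.0002],
    [0, 0.0071, -0.0005],
    [0, 0.0071, -0.0005],
  ],
  jaw=[0.7, 0.7, 0.7, 0.7, 0.7],
)

```text
t: 7.98
tool_pos: [534.6, -1.6, 65.7]
ee_rot: [0.108, 0.991, -0.076, -0.009]
ft_force: [-5.8, -1.2, -12.8]
finger_gap: 39.7
gripper_force: 40.0
```

Request:
step_arm(
  turn=[
    [-0.07, 0, 0],
    [-0.14, 0, 0],
    [-0.21, 0, 0],
    [-0.29, 0, 0],
    [-0.29, 0, 0],
  ],
  translation=[
    [0, -0.0019, 0],
    [0, -0.0038, 0],
    [0, -0.0057, -0.0002],
    [0, -0.0076, -0.0004],
    [0, -0.0076, -0.0004],
  ],
  jaw=[0.7, 0.7, 0.7, 0.7, 0.7],
)

```text
t: 8.6
tool_pos: [533.0, -9.9, 67.9]
ee_rot: [0.109, 0.992, 0.07, 0.007]
ft_force: [-7.8, 2.7, -7.0]
finger_gap: 39.8
gripper_force: 40.0
```

```bash
python3 - <<'E'
from h import *
to([534.6,-6,57])
E
```

```text
t 8.6 pos [533.   -9.9  67.9] turn [ 0.142 -0.001 -0.001] shift [-0.7  2.6 11.4] F [-7.8  2.7 -7. ] M [0.61 1.71 0.18] gap 39.8 39.99248385429382
```

Request:
step_arm(
  turn=[
    [0.07, 0, 0],
    [0.14, 0, 0],
    [0.21, 0, 0],
    [0.29, 0, 0],
    [0.29, 0, 0],
  ],
  translation=[
    [0, 0.002, 0],
    [0, 0.0042, -0.0003],
    [0, 0.0063, -0.001],
    [0.0005, 0.0084, -0.0018],
    [0.0005, 0.0084, -0.0018],
  ],
  jaw=[0.7, 0.7, 0.7, 0.7, 0.7],
)

```text
t: 9.22
tool_pos: [535.3, -0.6, 72.0]
ee_rot: [0.108, 0.991, -0.075, -0.008]
ft_force: [-7.3, 2.4, 1.5]
finger_gap: 39.9
gripper_force: 40.0
```

Request:
step_arm(
  turn=[
    [-0.07, 0, 0],
    [-0.14, 0, 0],
    [-0.21, 0, 0],
    [-0.29, 0, 0],
    [-0.29, 0, 0],
  ],
  translation=[
    [0, -0.0023, 0],
    [0, -0.0046, -0.0003],
    [0, -0.0069, -0.001],
    [0, -0.0093, -0.0015],
    [0, -0.0093, -0.0015],
  ],
  jaw=[0.7, 0.7, 0.7, 0.7, 0.7],
)

```text
t: 9.85
tool_pos: [533.8, -11.3, 75.1]
ee_rot: [0.109, 0.992, 0.069, 0.009]
ft_force: [-0.7, -0.3, 1.4]
finger_gap: 39.8
gripper_force: 40.0
```

```bash
python3 - <<'E'
from h import *
to([534.6,-6,57])
s=optics.snapshot("side"); cv2.imwrite("pics/side3.png",cv2.resize(s["pixels"][190:370,220:440],None,fx=3,fy=3))
E
```

```text
t 9.85 pos [533.8 -11.3  75.1] turn [ 0.14   0.003 -0.002] shift [ 0.4  2.7 18.7] F [-0.7 -0.3  1.4] M [-0.04  0.29  0.07] gap 39.8 39.997013211250305
```

View pics/side3.png

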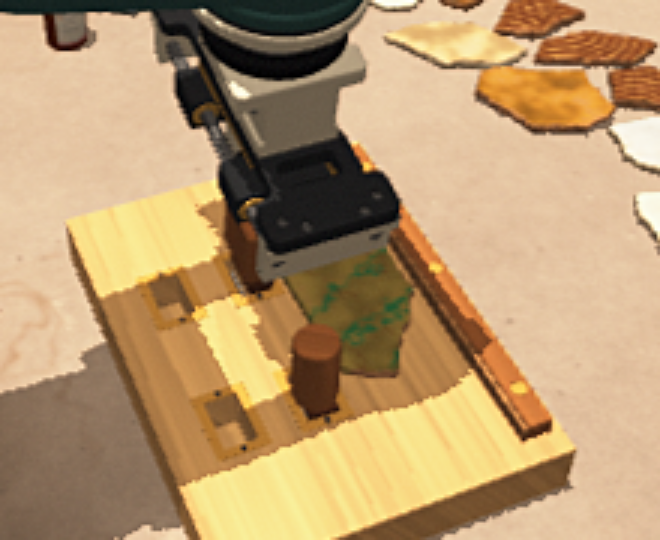

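Request:
step_arm(
  turn=[
    [0.07, 0, 0],
    [0.14, 0, 0],
    [0.21, 0, 0],
    [0.28, 0, 0],
    [0.28, 0, 0],
  ],
  translation=[
    [0, 0.0026, 0],
    [0, 0.0052, -0.0004],
    [0, 0.0078, -0.001],
    [0, 0.0104, -0.0016],
    [0, 0.0104, -0.0016],
  ],
  jaw=[0.7, 0.7, 0.7, 0.7, 0.7],
)

```text
t: 10.52
tool_pos: [535.9, 0.9, 77.1]
ee_rot: [0.107, 0.992, -0.07, -0.007]
ft_force: [-0.3, -0.3, -1.7]
finger_gap: 39.5
gripper_force: 40.0
```

```bash
python3 - <<'E'
from h import *
to([534.1,-6.3,83])
E
```

```text
t 10.525 pos [535.9   0.9  77.1] turn [-0.141  0.002  0.002] shift [ 0.2 -8.2 -4.8] F [-0.3 -0.3 -1.7] M [ 0.16 -0.02  0.04] gap 39.5 39.99711334705353
```

Request:
step_arm(
  turn=[
    [-0.07, 0, 0],
    [-0.141, 0, 0],
    [-0.141, 0, 0],
    [-0.141, 0, 0],
    [-0.141, 0, 0],
  ],
  translation=[
    [0, -0.0038, -0.001],
    [0, -0.0079, -0.002],
    [0, -0.0082, -0.005],
    [0, -0.009, -0.012],
    [0, -0.0104, -0.0206],
  ],
  jaw=[0.7, 0.7, 0.7, 0.7, 0.7],
)

```text
t: 11.15
tool_pos: [533.8, -7.3, 99.0]
ee_rot: [0.108, 0.994, 0.0, 0.0]
ft_force: [0.2, 0.2, -1.0]
finger_gap: 39.6
gripper_force: 40.0
```

```bash
python3 - <<'E'
from h import *
to([534.1,-6.3,99])
s=optics.snapshot("side"); cv2.imwrite("pics/side4.png",cv2.resize(s["pixels"][190:370,220:440],None,fx=3,fy=3))
for c in("top","side"):
    s=optics.snapshot(c)
    for n in("board","post","sherd","block"):
        for m in models.silhouettes(c,n)[:1]:
            ys,xs=np.nonzero(m["pixels"]);d=s["range_z"][ys,xs]
            P=np.array([w(s,x,y,dd) for x,y,dd in zip(xs,ys,d)]);print(c,n,m["p"],np.median(P,0).round(1),np.percentile(P,[2,98],axis=0).round(1).tolist())
            t=P[(P[:,2]>80)&(P[:,2]<95)]
            if n=="post" and len(t):print("top",len(t),t.mean(0).round(1),cv2.minAreaRect(t[:,:2].astype(np.float32)))
E
```

```text
t 11.15 pos [533.8  -7.3  99. ] turn [0.    0.    0.001] shift [-0.1  1.   0. ] F [ 0.2  0.2 -1. ] M [-0.04  0.    0.  ] gap 39.6 39.99676823616028
top board 0.72 [481.  -44.1  40.5] [[428.3, -207.2, 12.3], [602.0, 89.4, 54.0]]
side board 0.84 [ 499.7 -115.3   41.6] [[410.0, -208.0, 10.7], [627.0, 81.0, 55.5]]
side post 0.98 [ 506.  -110.    76.8] [[497.2, -116.1, 40.7], [520.7, -91.6, 89.0]]
top 203 [ 508.8 -104.2   86.5] ((510.2230224609375, -102.53143310546875), (26.30127716064453, 25.85799217224121), 78.14399719238281)
side sherd 0.94 [565.5 -59.4  50.1] [[537.3, -117.5, 47.5], [604.5, -9.4, 53.7]]
side block 0.86 [521.  -16.8 102.4] [[515.5, -27.5, 64.8], [536.4, 11.4, 130.7]]
```

View pics/side4.png

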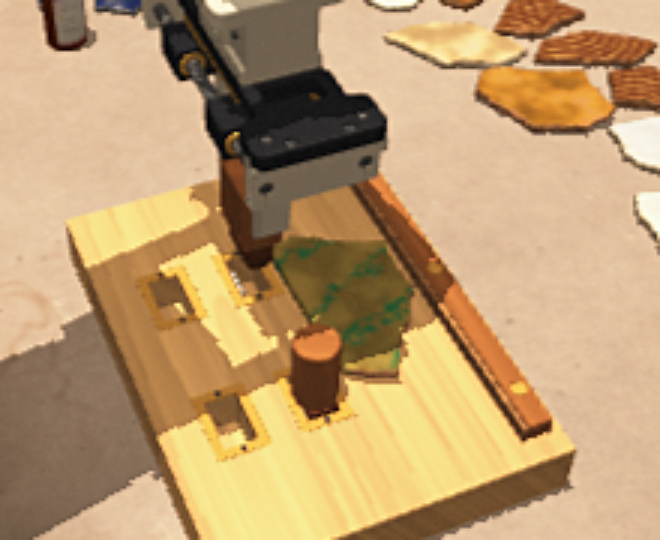

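```bash
python3 - <<'E'
from h import *
s=optics.snapshot("side");m=models.silhouettes("side","block")[0]
ys,xs=np.nonzero(cv2.erode(m["pixels"].astype(np.uint8),np.ones((3,3))));P=np.array([w(s,x,y,s["range_z"][y,x]) for x,y in zip(xs,ys)])
B=np.array([[np.cos(.218),-np.sin(.218),0],YD,[0,0,1]]);Q=(P-[533.8,-7.3,0])@B.T
q=Q[(abs(Q[:,0]+13)<5)&(Q[:,2]>85)]
print(len(q),np.median(q,0).round(1))
A=np.c_[q[:,1:],np.ones(len(q))];print("x vs y,z slopes",np.linalg.lstsq(A,q[:,0],rcond=None)[0].round(3))
for a,b in((55,62),(62,66),(66,72),(72,78),(78,84),(84,90),(90,100),(100,110),(110,120),(120,130)):
    k=Q[(Q[:,2]>a)&(Q[:,2]<b)]
    if len(k):print(a,b,len(k),k.min(0).round(1),k.max(0).round(1))
E
```

```text
163 [-14.5  -8.8 111.2]
x vs y,z slopes [ -0.048   0.019 -16.171]
66 72 10 [ -7.3 -13.7  66.7] [  2.8 -11.7  71.2]
72 78 16 [-10.2 -14.6  72.1] [  4.5 -10.9  77.5]
78 84 3 [ -5.9 -14.9  78. ] [ -0.3 -12.8  79. ]
84 90 23 [-15.  -19.5  84.9] [ 3.7 -8.2 90. ]
90 100 38 [-15.4 -20.4  90. ] [ 0.  10.2 99.8]
100 110 35 [-15.5 -19.7 100.3] [-11.1  11.4 109.9]
110 120 33 [-15.7 -19.7 110.2] [ -9.6   9.2 119.4]
120 130 49 [-15.4 -19.2 120.5] [ -8.3   9.6 129.9]
```

```bash
python3 -c "
from h import *
print(ticket.job_done())"
```

```text
the job is handed in; nothing more can be done
None
```

The block is out of its slot and held upright in the gripper, its foot about 2 cm above the slot. The final images show no sign that the board, post or sherd moved, and I handed the job in at about 11 s; the pull during rocking peaked at about 25 N.

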